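Set and lock the projector lamp press

ROBOT

A 7-joint arm with a two-finger parallel gripper is mounted at the origin on the work surface. World frame = base frame: x ahead of the robot, y to its left, z up, the work surface at z = 0. Lengths are in m, angles in rad, forces in N, time in s.
With the tool pointing down it reaches from about 0.425 to 0.875 m from the base axis. Payload 4.7 kg.
Tool frame: the origin (TCP) lies at the very end of the fingers, on their centre line; the grasp point (between the pads) lies 19 mm behind it; z points along the fingers, y is the line along which they close (so a half turn about z gives the same grasp; the last joint's range is limited). The gripper opens to 85 mm and grips with 20 to 120 N. Pads are 22 mm wide; open, the fingers measure 114 mm over their backs; the gripper's body (76 mm by 85 mm) begins 54 mm behind the grasp point. The pads swing forward as they close: fully open they stand 13 mm farther back than shut.
Start: joints at [-1.194, 0.321, -0.07, 1.45, 0.023, 1.371, -0.057], TCP at [0.231, 0.608, 0.231] pointing down, gripper open.
Joint ranges: [-2.86, 2.86], [-0.3, 2.09], [-1.38, 1.24], [0.06, 2.45], [-1.56, 4.7], [0.09, 2.05], [-2.69, 2.69]. Speed limits (rad/s): [2.57, 2.57, 3.14, 3.14, 3.14, 3.14, 3.14].

INTERFACE

Orientations are given as a unit quaternion [w, x, y, z].
In Python, from plant import arm gives the robot as it stands.
- The arm moves only by the tool move_arm, never from a script. Its argument "commands" is a list of rows, each an object of numbers: "claw": the gripper's target within -1 to 1 (shut at 1, half-way at 0, fully open at -1); "dx", "dy", "dz": the shift along the tool's x, y, z normalised to -1 to 1, where 1 is 0.06 m; "yaw": the turn about the tool's z normalised to -1 to 1, where 1 is 0.08 rad. In form: [{"claw": .., "dx": .., "dy": .., "dz": .., "yaw": ..}, ...]. A call has 1 to 8 rows; each row shifts and turns the commanded pose from where the row before left it, along the tool's axes as they then stand; what a row does not reach is not made up. A row lasts 1/8 s, in which the tool goes at most 62.5 mm and 10.7 degrees, less where a joint would pass 70% of its speed; a pose out of reach is approached as far as the arm can. A call with a number of a shift or a turn outside -1 to 1 is refused whole. A call with a gripper value outside its range is refused whole. The fingers move at their own pace and stop on an object; "force" is the grip in N (left out, the last holds). Time passes only in rows, so rows that do not move let the fingers close. It gives the time, the measured TCP pose, the force, the opening and the grip force at its end, in the units of the state.
- arm.get_obs(): the state, without advancing time (a new reading comes with each control period).
- arm.capture(name): name is "scene" or "top"; returns a dict with "color" (400x640x3 uint8, red, green, blue), "K" (3x3 intrinsics, pixels), "dist_coeffs" ([k1, k2, p1, p2, k3] as OpenCV has them; the pictures are not rectified), "T" (4x4, takes a point from camera to world coordinates). Camera axes: x right, y down, z forward; pixel columns grow to the right and rows downward; lengths in m; the calibration is good to about 2 mm. A picture is of the moment at which its call begins. There is no depth.
- arm.close_job(): hands the job in; it is judged then, once.
The state is a dict: "time_s": time; "qpos": joint angles; "dq": joint speeds; "joint_efforts": joint torques, N m; "position": TCP position; "tool_rot": TCP orientation; "wrist_force": force on the tool from outside, world axes, zero at the start; "torque": the same for the moment, N m; "width": opening from 0.0 (shut) to 1.0 (fully open); "grip_force": force on a finger pad.
Only numpy, scipy, OpenCV 4.12 (cv2) and the standard library are available. Lean on these libraries where they do the work, as an engineer would, in place of code of your own. Each camera call takes 0.05 s, during which the arm holds its last target. There are 200 camera calls.

TASK

Bed the projector lamp in the tilted blue press: wind the black handwheel clockwise by its orange crank handle until you feel the screw come hard to its stop, then back it off a quarter turn. Then lock that setting: press the red wing stud right down, turn it a quarter turn clockwise until its cam catches, and let go. Leave the other things on the bench where they are.

Things in the scene. Friction and masses are not known exactly. Their poses are not given: they have to be found in the camera images.
- jig: the press: a 200 x 480 x 15 mm aluminium plate fixed to the bench, with a blue cradle that holds a projector lamp, and a tilted blue yoke with the screw and handwheel above it; origin under the plate's centre; front (its -x side) towards the robot. No part of the yoke rises above the underside of the wheel
- hub (a point): centre of the handwheel on its screw axis, in the plane of the rim, about 195 mm above the bench; fixed to the press. Its z axis runs along the screw, out of the wheel's face, leaning 30 degrees from vertical towards the robot's left and a little away from it; y is level. The wheel is 140 mm across, with a 16 mm round black rim and three steel spokes; its hub stands 14 mm above the plane of the rim
- crank (a point): point on the axis of the orange crank handle, 47 mm above the plane of the rim and 62 mm from the screw axis. The handle is a round sleeve 26 mm across, from 12 to 72 mm above the plane of the rim, parallel to the screw; it spins freely on its pin, so a gripper that holds it need not turn with the wheel. x points outward from the screw axis, z along it
- handwheel (a joint): turning of the handwheel in rad, growing clockwise as seen looking at the wheel's face (the way that winds the screw in). It starts one to two turns short of the stop; where the stop lies is not marked and is to be felt. Turning needs about 2.5 N at the handle; at the stop the wheel will go no further. It stays where it is left
- wing_grip (a point): centre of the upper part of the red wing stud, 34 mm above the top of its lock block while the stud is up. The wing is an upright bar 62 mm long (its y axis), 14 mm thick (its x axis), from 16 to 46 mm above the block's top while up; z is vertical and is the axis on which it turns
- lock: grey lock block, 84 x 84 x 70 mm, fixed on the press's plate to the left or right of the wheel, with the red wing stud on top. A yellow line across its top, square to the wing at the start, shows how the wing lies when locked; origin under its centre
- stud (a joint): how far the stud is pressed down, in m: 0 up, 0.011 fully down. A spring holds it up: about 4 N to start it, 14 N fully down. It must be pressed at least 0.007 to turn freely; caught, it springs back only to about 0.0055
- wing (a joint): turning of the wing stud in rad, clockwise from above: 0 unlocked, 1.571 locked (stop). It cannot turn more than some 0.15 rad while up
- pod: grey dial gauge block, 70 x 70 x 62 mm, fixed on the press's plate on the side where the lock is not; origin under its centre; bystander
- can: red-labelled spray can standing upright, 52 mm across, 160 mm tall; origin under its centre; bystander
- flask: bottle with a blue label and white cap standing upright, 60 mm across, 150 mm tall; origin under its centre; bystander
- tape: yellow roll of tape lying flat, 100 mm across, 45 mm high; origin under its centre; bystander
- driver: screwdriver with green handle lying flat, 190 mm long; bystander
- heatgun: orange heat gun lying on its side, 205 mm long, 60 mm high; origin under the middle of its barrel; bystander
- phone: white telephone with a dark glass face, lying flat, 155 x 75 x 9 mm; origin under its centre; bystander
- projector: spare projector lamp standing lens up, 80 mm across, 85 mm tall; origin under its centre; bystander

How it is judged:
On the way, in this order (a step that is already met when the one before it is completed fails the run):
1. the handwheel is wound clockwise hard up to its stop (within 0.1 rad) (value of joint handwheel above 12.84 rad), for 0.1 s.
2. the handwheel is backed off a quarter turn from the stop (within 17 degrees) (value of joint handwheel between 11.069 and 11.669 rad), for 0.3 s.
3. the wing stud is pressed down and turned a quarter turn, so that its cam catches (value of joint wing above 1.35 rad and value of joint stud above 0.004 m), for 0.2 s.
At the end, for the whole second after the job is handed in: The handwheel rests a quarter turn (within 17 degrees) back from its stop; the wing stud is turned past 77 degrees, let go, and held down by its cam (4 to 7.5 mm below its free height). The bystanders are where they were (all of step 2 and all of step 3 and value of joint stud below 0.0075 m and velocity of joint handwheel between -0.05 and 0.05 rad/s); the robot touches nothing.
It fails at once if a loose bystander is moved more than 30 mm (distance of any of can, flask, tape, driver, heatgun, phone, projector from where it was at the start of the episode above 0.03 m).
It fails at once if the can, the flask or the spare projector is tipped over (angle between any of can, flask, projector's own z axis and vertical above 0.6 rad).
It also fails if it takes over 69 s, if anything falls off the work surface, if the arm or the gripper's body presses on something with over 40 N, if the wrist force passes 120 N, or if a joint passes its speed limit or range.

## Working session

There is one attempt and no reset: what is moved stays moved. The work goes in short steps, Python scripts to look and compute and a tool call to move; the robot and the scene stay as the last step left them, time stands still between calls to the robot, and variables do not carry over. Pictures are saved under pics/ and viewed, at most 10 in all, crops included, and the job is handed in when it is done.

Besides the shell and the picture viewer there is one more tool, called after "Emit:" by a JSON object that holds its "fn" and its "kwargs". move_arm: Moves the arm, as the interface text tells. Its arguments: {"type":"object","properties":{"commands":{"type":"array"},"force":{"type":"number"}},"required":["commands"]}

```bash
ls; mkdir -p pics; python3 - <<'E'
from plant import arm
import cv2,numpy as np
for n in("scene","top"):
    c=arm.capture(n); cv2.imwrite(f"pics/{n}0.png",c["color"][:,:,::-1]); print(n,c["K"].tolist(),c["dist_coeffs"],np.round(c["T"],4).tolist())
o=arm.get_obs();print(o)
E
```

```text
pics
scene [[455.77047992356285, 0.0, 321.366530747834], [0.0, 455.77047992356285, 195.97600880003034], [0.0, 0.0, 1.0]] [-0.02954617  0.          0.          0.          0.        ] [[-0.5917, 0.6491, -0.4781, 1.3666], [0.8061, 0.4847, -0.3395, 0.5901], [0.0114, -0.5863, -0.81, 1.5269], [0.0, 0.0, 0.0, 1.0]]
top [[432.4416600073612, 0.0, 320.4202084615499], [0.0, 432.4416600073612, 201.7139628525927], [0.0, 0.0, 1.0]] [-0.04585804  0.          0.          0.          0.        ] [[0.0017, -0.9909, 0.1347, 0.4141], [-1.0, -0.0023, -0.0045, 0.0123], [0.0047, -0.1347, -0.9909, 1.4586], [0.0, 0.0, 0.0, 1.0]]
{'time_s': 0.1, 'qpos': array([-1.19384884,  0.32175899, -0.07007598,  1.45156809,  0.02264667,
        1.37079212, -0.05687613]), 'dq': array([ 8.93368347e-05, -2.15169785e-03,  1.95447837e-03, -1.99250913e-03,
       -1.33552316e-04, -2.05839489e-03,  1.04840974e-03]), 'joint_efforts': array([ 1.87971027e-04, -4.94876647e+01, -3.84016139e-01, -3.15205836e+01,
        1.28399738e-02,  7.50882842e-03, -1.45877004e-05]), 'position': array([0.23060268, 0.60720069, 0.23031867]), 'tool_rot': array([-8.66766531e-05,  1.80403961e-01,  9.83592219e-01, -8.65888760e-04]), 'wrist_force': array([-0.03498803,  0.61375714, -0.31362636]), 'torque': array([ 0.02242795, -0.00283808,  0.01496944]), 'grip_force': 0.0, 'width': 0.9989362565644827}
```

View pics/scene0.png

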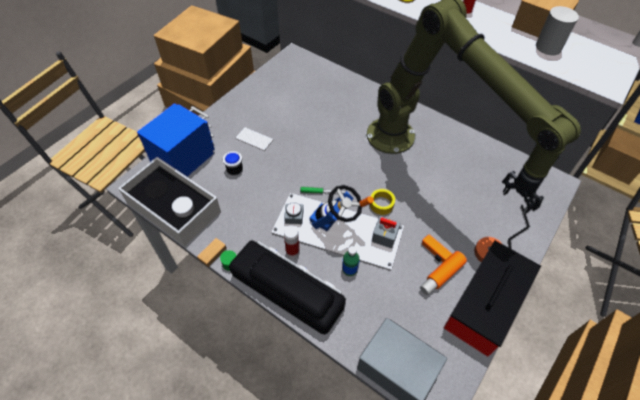

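View pics/top0.png

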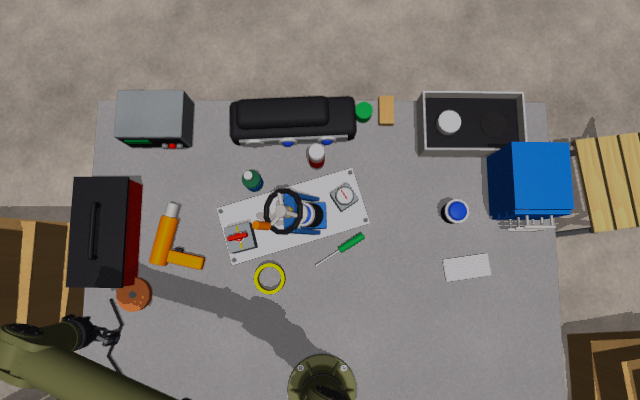

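The scene view shows the press near (340,225), with the wheel at (345,203), its orange crank at (367,201) and the lock at (386,232). In the top view the wheel is at (284,211), the crank at (262,226) and the red wing at (238,237). The flask (252,180) and the can (316,155) stand behind the press. I'll zoom in on both views.

```bash
python3 - <<'E'
import cv2,numpy as np
a=cv2.imread("pics/scene0.png")[170:270,270:410]; b=cv2.imread("pics/top0.png")[160:270,210:350]
f=lambda i:cv2.resize(i,None,fx=5.5,fy=5.5,interpolation=cv2.INTER_CUBIC)
cv2.imwrite("pics/sz.png",f(a));cv2.imwrite("pics/tz.png",cv2.resize(b,None,fx=5,fy=5,interpolation=cv2.INTER_CUBIC))
E
```

```text
(no output)
```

View pics/sz.png

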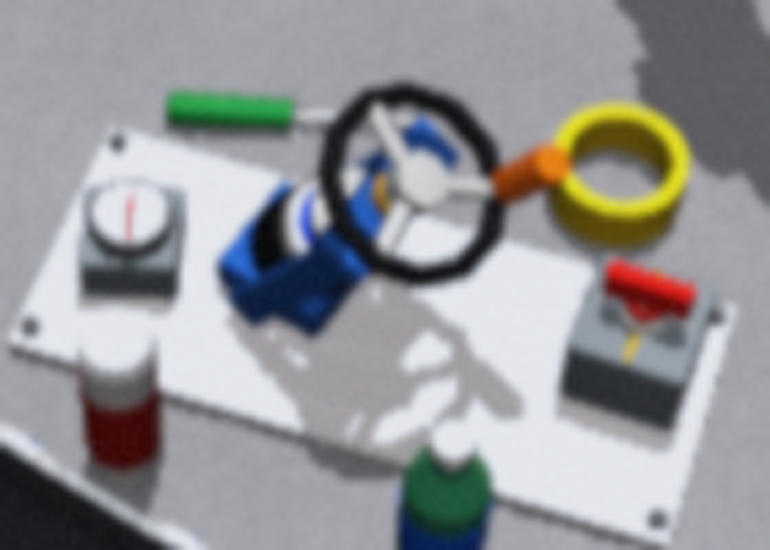

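View pics/tz.png

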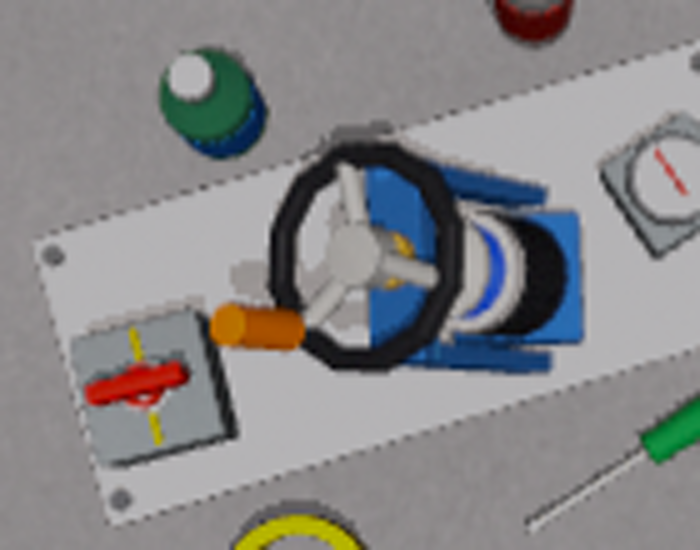

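The zooms show the crank handle's tip and base at about (551,163) and (502,183) in the scene crop, and (230,325) and (298,328) in the top crop. The red wing runs from (88,390) to (186,372) in the top crop, with the yellow line square to it. The rim is a clean black ring in both, so I can solve for its circle pose analytically.

```bash
cat > h.py <<'E'
import cv2,numpy as np
from plant import arm
def cap(n):
    c=arm.capture(n); return c
def rays(c,p):
    p=np.asarray(p,float).reshape(-1,1,2)
    u=cv2.undistortPoints(p,c["K"],c["dist_coeffs"]).reshape(-1,2)
    return np.c_[u,np.ones(len(u))]@c["T"][:3,:3].T
def onz(c,p,z):
    d=rays(c,p);o=c["T"][:3,3];return o+d*((z-o[2])/d[:,2])[:,None]
def tri(c1,p1,c2,p2):
    d1=rays(c1,p1);d2=rays(c2,p2);r=[]
    for a,b in zip(d1,d2):
        A=np.c_[a,-b];t,_,_,_=np.linalg.lstsq(A,c2["T"][:3,3]-c1["T"][:3,3],rcond=None)
        P=c1["T"][:3,3]+a*t[0];Q=c2["T"][:3,3]+b*t[1];r.append(np.r_[(P+Q)/2,np.linalg.norm(P-Q)])
    return np.array(r)
def circ(c,px,r):
    u=cv2.undistortPoints(px.reshape(-1,1,2).astype(float),c["K"],c["dist_coeffs"]).reshape(-1,2)
    (x,y),(w,h),a=cv2.fitEllipse((u*1000).astype(np.float32));x,y,w,h=x/1e3,y/1e3,w/2e3,h/2e3;a=np.radians(a)
    M=np.array([[np.cos(a),-np.sin(a),x],[np.sin(a),np.cos(a),y],[0,0,1]])
    Mi=np.linalg.inv(M);Q=Mi.T@np.diag([1/w**2,1/h**2,-1])@Mi
    l,V=np.linalg.eigh(Q);  # one neg
    if (l<0).sum()==2:l,V=np.linalg.eigh(-Q)
    l3,v3=l[0],V[:,0];l2,v2=l[1],V[:,1];l1,v1=l[2],V[:,2]
    out=[]
    for s in(1,-1):
        n=s*np.sqrt((l1-l2)/(l1-l3))*v1+np.sqrt((l2-l3)/(l1-l3))*v3
        C=np.linalg.solve(Q,n);C*=1 if C[2]>0 else -1
        # scale: circle centre along C ; distance to plane from radius
        k=np.sqrt(-l1*l3)/l2*r  # plane distance = r*sqrt(-l1 l3)... 
        d=r*l2/np.sqrt(-l1*l3)
        C=C/abs(n@C)*d
        R=c["T"][:3,:3];nw=R@n;nw*=np.sign(nw[2])
        out.append((R@C+c["T"][:3,3],nw))
    return out
E
cat > m.py <<'E'
from h import *
s,t=cap("scene"),cap("top")
for c,(x0,y0,x1,y1) in((s,(326,182,364,224)),(t,(260,185,305,236))):
    m=(c["color"][y0:y1,x0:x1].max(2)<45).astype(np.uint8)
    n,L,st,_=cv2.connectedComponentsWithStats(m);k=1+st[1:,4].argmax();print(st[k])
    ys,xs=np.where(L==k)
    for C,nw in circ(c,np.c_[xs+x0,ys+y0],.062):print("circle",C.round(4),nw.round(3),np.degrees(np.arccos(nw[2])).round(1))
S=lambda *p:[(270+(u+.5)/5.5-.5,170+(v+.5)/5.5-.5) for u,v in p]
T=lambda *p:[(210+(u+.5)/5-.5,160+(v+.5)/5-.5) for u,v in p]
print("tip base hub",tri(s,S((551,163),(502,183),(423,182)),t,T((230,325),(298,328),(355,250))).round(4))
print("wing top ends",onz(t,T((88,390),(186,372),(137,381)),.131).round(4))
print("yellow line",onz(t,T((135,330),(157,442)),.085).round(4))
print("block corners",onz(t,T((70,340),(200,308),(235,438),(105,465)),.085).round(4))
print("wing scene",onz(s,S((610,272),(692,296)),.126).round(4))
E
python3 m.py
```

```text
[  3   5  32  34 120]
circle [0.5388 0.1079 0.1672] [0.007 0.514 0.858] 30.9
circle [0.5404 0.1068 0.1665] [ 0.842 -0.018  0.539] 57.4
[  4   4  38  45 477]
circle [0.5587 0.1163 0.1916] [-0.159 -0.643  0.749] 41.5
circle [0.559  0.1191 0.1919] [-0.025  0.509  0.86 ] 30.6
tip base hub [[0.5142 0.1913 0.2341 0.0014]
 [0.516  0.1588 0.1864 0.0031]
 [0.5597 0.1242 0.2081 0.0038]]
wing top ends [[0.4828 0.2922 0.131 ]
 [0.494  0.2322 0.131 ]
 [0.4884 0.2622 0.131 ]]
yellow line [[0.5234 0.273  0.085 ]
 [0.4525 0.2571 0.085 ]]
block corners [[0.5169 0.3143 0.085 ]
 [0.5376 0.2318 0.085 ]
 [0.4552 0.2078 0.085 ]
 [0.4379 0.2897 0.085 ]]
wing scene [[0.4942 0.2385 0.126 ]
 [0.4778 0.2924 0.126 ]]
```

Top view fit: hub at about (0.559, 0.118, 0.195) and screw axis about (0.0, 0.5, 0.866). The crank point is about (0.515, 0.178, 0.213). I'll rise first and square the fingers to the level axis.

Emit:
{"fn": "move_arm", "kwargs": {"commands": [{"dz":-1,"yaw":1,"claw":-1},{"dz":-0.5,"yaw":1,"claw":-1},{"yaw":1,"claw":-1},{"yaw":1,"claw":-1},{"yaw":1,"claw":-1},{"yaw":1,"claw":-1},{"yaw":1,"claw":-1},{"yaw":1,"claw":-1}]}}

```text
invalid input
```

Emit:
{"fn": "move_arm", "kwargs": {"commands": [{"yaw":1,"claw":-1},{"yaw":1,"claw":-1},{"yaw":1,"claw":-1},{"yaw":1,"claw":-1},{"yaw":1,"claw":-1},{"yaw":1,"claw":-1},{"yaw":1,"claw":-1},{"yaw":0.6,"claw":-1}]}}

```text
invalid input
```

```bash
cat >> h.py <<'E'
from scipy.spatial.transform import Rotation as Ro
def tool():
    o=arm.get_obs();return o["position"],Ro.from_quat(o["tool_rot"],scalar_first=True).as_matrix(),o
def rel(p):  # tool-axis shift units to world point p
    q,R,o=tool();return (R.T@(np.asarray(p)-q)/.06)
HUB=np.array([.559,.118,.195]);h=np.array([.04,.9992,0]);Z=np.array([0,0,1.])
n=.5*h+.866*Z;d=.866*h-.5*Z;l=np.array([.9992,-.04,0])
def crank(phi,s=.047,r=.062):return HUB+s*n+r*(np.cos(phi)*d+np.sin(phi)*l)
E
python3 - <<'E'
from h import *
q,R,o=tool();print(q,R.round(3),o["qpos"].round(2),o["time_s"])
print(crank(np.radians(-48)),rel(crank(np.radians(-48))-.019*Z))
E
```

```text
[0.23061127 0.60734813 0.23062207] [[-0.935  0.355 -0.   ]
 [ 0.355  0.935 -0.001]
 [-0.    -0.001 -1.   ]] [-1.19  0.32 -0.07  1.45  0.02  1.37 -0.06] 0.2
[0.51533896 0.17922242 0.21495895] [-6.96890425 -4.98603053  0.58427453]
```

Emit:
{"fn": "move_arm", "kwargs": {"commands": [{"claw":-1,"dx":0,"dy":0,"dz":-1,"yaw":1},{"claw":-1,"dx":0,"dy":0,"dz":-0.5,"yaw":1},{"claw":-1,"dx":0,"dy":0,"dz":0,"yaw":1},{"claw":-1,"dx":0,"dy":0,"dz":0,"yaw":1},{"claw":-1,"dx":0,"dy":0,"dz":0,"yaw":1},{"claw":-1,"dx":0,"dy":0,"dz":0,"yaw":1},{"claw":-1,"dx":0,"dy":0,"dz":0,"yaw":1},{"claw":-1,"dx":0,"dy":0,"dz":0,"yaw":1}]}}

```text
time_s: 1.2
position: [0.2307, 0.6076, 0.321]
tool_rot: [0.0, 0.482, 0.876, -0.0]
wrist_force: [-0.9, 0.5, 0.2]
width: 1.002
grip_force: 0.0
```

Emit:
{"fn": "move_arm", "kwargs": {"commands": [{"claw":-1,"dx":0,"dy":0,"dz":0,"yaw":1},{"claw":-1,"dx":0,"dy":0,"dz":0,"yaw":1},{"claw":-1,"dx":0,"dy":0,"dz":0,"yaw":1},{"claw":-1,"dx":0,"dy":0,"dz":0,"yaw":1},{"claw":-1,"dx":0,"dy":0,"dz":0,"yaw":1},{"claw":-1,"dx":0,"dy":0,"dz":0,"yaw":1},{"claw":-1,"dx":0,"dy":0,"dz":0,"yaw":1},{"claw":-1,"dx":0,"dy":0,"dz":0,"yaw":0.6}]}}

```text
time_s: 2.2
position: [0.2306, 0.6076, 0.321]
tool_rot: [0.0, 0.722, 0.692, -0.0]
wrist_force: [0.0, -1.4, -0.2]
width: 1.005
grip_force: 0.0
```

```bash
python3 - <<'E'
from h import *
q,R,o=tool();print(q,R.round(3),o["qpos"].round(2),o["time_s"])
print(rel(crank(np.radians(-48))-.019*Z))
E
```

```text
[0.23063995 0.60759477 0.32102634] [[ 0.042  0.999 -0.   ]
 [ 0.999 -0.042 -0.   ]
 [-0.    -0.    -1.   ]] [-1.31  0.3   0.08  1.31 -0.02  1.54 -1.27] 2.2
[-6.93410847  5.03926168  2.08730198]
```

Emit:
{"fn": "move_arm", "kwargs": {"commands": [{"claw":-1,"dx":-0.6,"dy":0.4,"dz":0,"yaw":0},{"claw":-1,"dx":-0.6,"dy":0.4,"dz":0,"yaw":0},{"claw":-1,"dx":-0.6,"dy":0.4,"dz":0,"yaw":0},{"claw":-1,"dx":-0.6,"dy":0.4,"dz":0,"yaw":0},{"claw":-1,"dx":-0.6,"dy":0.4,"dz":0,"yaw":0},{"claw":-1,"dx":-0.6,"dy":0.4,"dz":0,"yaw":0},{"claw":-1,"dx":-0.6,"dy":0.4,"dz":0,"yaw":0},{"claw":-1,"dx":-0.6,"dy":0.4,"dz":0,"yaw":0}]}}

```text
time_s: 3.2
position: [0.4115, 0.3109, 0.3213]
tool_rot: [-0.0, 0.721, 0.693, 0.0]
wrist_force: [0.3, 0.0, 0.6]
width: 0.997
grip_force: 0.0
```

Emit:
{"fn": "move_arm", "kwargs": {"commands": [{"claw":-1,"dx":-0.6,"dy":0.5,"dz":0,"yaw":0},{"claw":-1,"dx":-0.6,"dy":0.5,"dz":0,"yaw":0},{"claw":-1,"dx":-0.6,"dy":0.5,"dz":0,"yaw":0},{"claw":-1,"dx":-0.3,"dy":0.3,"dz":0,"yaw":0},{"claw":-1,"dx":0,"dy":0,"dz":0,"yaw":0}]}}

```text
time_s: 3.82
position: [0.5149, 0.1796, 0.3212]
tool_rot: [0.0, 0.723, 0.691, -0.0]
wrist_force: [-0.2, 0.6, 0.4]
width: 0.996
grip_force: 0.0
```

```bash
python3 - <<'E'
from h import *
q,R,o=tool();print(q,R.round(3),o["qpos"].round(2),o["time_s"])
print(rel(crank(np.radians(-48))-.019*Z))
a=cap("scene")["color"][120:260,270:430,::-1]; b=cap("top")["color"][150:290,200:340,::-1]
cv2.imwrite("pics/c1.png",np.hstack([cv2.resize(x,(400,400*x.shape[0]//x.shape[1]))[:350] for x in(a,b)]))
E
```

```text
[0.51494129 0.17961467 0.32119205] [[ 0.045  0.999  0.   ]
 [ 0.999 -0.045 -0.001]
 [-0.001  0.    -1.   ]] [-0.83  0.06  0.47  1.58 -0.03  1.5  -0.4 ] 3.825
[-0.00461034  0.0064654   2.08722395]
```

View pics/c1.png

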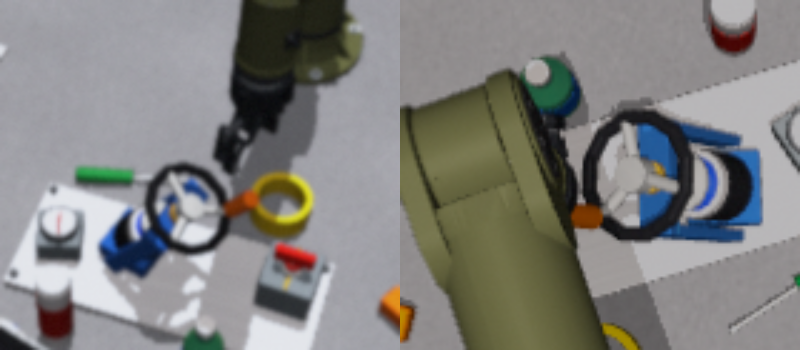

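The gripper hangs above the crank handle, with the handle (about (240,203) on the left, (587,216) on the right) still untouched. I'll descend and close.

Emit:
{"fn": "move_arm", "kwargs": {"commands": [{"claw":-1,"dx":0,"dy":0,"dz":0.5,"yaw":0},{"claw":-1,"dx":0,"dy":0,"dz":0.5,"yaw":0},{"claw":-1,"dx":0,"dy":0,"dz":0.5,"yaw":0},{"claw":-1,"dx":0,"dy":0,"dz":0.5,"yaw":0},{"claw":-1,"dx":0,"dy":0,"dz":0.1,"yaw":0},{"claw":-1,"dx":0,"dy":0,"dz":0,"yaw":0}]}}

```text
time_s: 4.68
position: [0.5136, 0.183, 0.1958]
tool_rot: [-0.0, 0.721, 0.693, 0.0]
wrist_force: [0.1, 0.1, 1.0]
width: 0.997
grip_force: 0.0
```

Emit:
{"fn": "move_arm", "kwargs": {"commands": [{"claw":1,"dx":0,"dy":0,"dz":0,"yaw":0},{"claw":1,"dx":0,"dy":0,"dz":0,"yaw":0},{"claw":1,"dx":0,"dy":0,"dz":0,"yaw":0},{"claw":1,"dx":0,"dy":0,"dz":0,"yaw":0},{"claw":1,"dx":0,"dy":0,"dz":0,"yaw":0},{"claw":1,"dx":0,"dy":0,"dz":0,"yaw":0},{"claw":1,"dx":0,"dy":0,"dz":0,"yaw":0}], "force": 25}}

```text
time_s: 5.55
position: [0.5142, 0.1826, 0.1959]
tool_rot: [-0.0, 0.721, 0.693, 0.001]
wrist_force: [-2.2, 1.0, 4.7]
width: 0.303
grip_force: 24.5
```

```bash
python3 - <<'E'
import numpy as np
p=np.radians(-48+22.5*np.arange(17))
c=np.diff(np.cos(p))*.062/.06;s=np.diff(np.sin(p))*.062/.06
for i in range(16):print(i,np.degrees(p[i+1]).round(1),"dx %.2f dy %.2f dz %.2f"%(.866*c[i],s[i],.5*c[i]))
E
```

```text
0 -25.5 dx 0.21 dy 0.32 dz 0.12
1 -3.0 dx 0.09 dy 0.39 dz 0.05
2 19.5 dx -0.05 dy 0.40 dz -0.03
3 42.0 dx -0.18 dy 0.35 dz -0.10
4 64.5 dx -0.28 dy 0.24 dz -0.16
5 87.0 dx -0.34 dy 0.10 dz -0.20
6 109.5 dx -0.35 dy -0.06 dz -0.20
7 132.0 dx -0.30 dy -0.21 dz -0.17
8 154.5 dx -0.21 dy -0.32 dz -0.12
9 177.0 dx -0.09 dy -0.39 dz -0.05
10 199.5 dx 0.05 dy -0.40 dz 0.03
11 222.0 dx 0.18 dy -0.35 dz 0.10
12 244.5 dx 0.28 dy -0.24 dz 0.16
13 267.0 dx 0.34 dy -0.10 dz 0.20
14 289.5 dx 0.35 dy 0.06 dz 0.20
15 312.0 dx 0.30 dy 0.21 dz 0.17
```

Emit:
{"fn": "move_arm", "kwargs": {"commands": [{"claw":1,"dx":0.21,"dy":0.32,"dz":0.12,"yaw":0},{"claw":1,"dx":0.09,"dy":0.39,"dz":0.05,"yaw":0},{"claw":1,"dx":-0.05,"dy":0.4,"dz":-0.03,"yaw":0},{"claw":1,"dx":0,"dy":0,"dz":0,"yaw":0}]}}

```text
time_s: 6.05
position: [0.585, 0.1924, 0.1907]
tool_rot: [0.002, 0.722, 0.692, 0.002]
wrist_force: [-3.3, -2.3, 15.0]
width: 0.296
grip_force: 25.1
```

```bash
cat > st.py <<'E'
from h import *
q,R,o=tool();v=q+.019*Z-HUB
print("phi",np.degrees(np.arctan2(v@l,v@d)).round(1),"r",np.hypot(v@l,v@d).round(4),"s",(v@n).round(4),"pos",q.round(4),"F",o["wrist_force"].round(1),"w",round(o["width"],3),"q",o["qpos"].round(2),o["time_s"])
E
python3 st.py
```

```text
phi 21.7 r 0.0623 s 0.0504 pos [0.585  0.1924 0.1907] F [-3.3 -2.3 15. ] w 0.296 q [-0.76  0.28  0.48  1.62 -0.13  1.27 -0.3 ] 6.05
```

Emit:
{"fn": "move_arm", "kwargs": {"commands": [{"claw":1,"dx":-0.18,"dy":0.35,"dz":-0.1,"yaw":0},{"claw":1,"dx":-0.28,"dy":0.24,"dz":-0.16,"yaw":0},{"claw":1,"dx":-0.34,"dy":0.1,"dz":-0.2,"yaw":0},{"claw":1,"dx":-0.35,"dy":-0.06,"dz":-0.2,"yaw":0},{"claw":1,"dx":-0.3,"dy":-0.21,"dz":-0.17,"yaw":0},{"claw":1,"dx":0,"dy":0,"dz":0,"yaw":0}]}}

```text
time_s: 6.8
position: [0.6023, 0.1092, 0.2392]
tool_rot: [-0.002, 0.72, 0.693, 0.003]
wrist_force: [-2.7, 6.4, 9.2]
width: 0.3
grip_force: 26.2
```

```bash
python3 st.py
```

```text
phi 130.9 r 0.0576 s 0.0511 pos [0.6023 0.1092 0.2392] F [-2.7  6.4  9.2] w 0.3 q [-0.66  0.25  0.53  1.56 -0.13  1.36 -0.15] 6.8
```

Emit:
{"fn": "move_arm", "kwargs": {"commands": [{"claw":1,"dx":-0.21,"dy":-0.32,"dz":-0.12,"yaw":0},{"claw":1,"dx":-0.09,"dy":-0.39,"dz":-0.05,"yaw":0},{"claw":1,"dx":0.05,"dy":-0.4,"dz":0.03,"yaw":0},{"claw":1,"dx":0.18,"dy":-0.35,"dz":0.1,"yaw":0},{"claw":1,"dx":0.28,"dy":-0.24,"dz":0.16,"yaw":0},{"claw":1,"dx":0.34,"dy":-0.1,"dz":0.2,"yaw":0},{"claw":1,"dx":0.35,"dy":0.06,"dz":0.2,"yaw":0},{"claw":1,"dx":0.3,"dy":0.21,"dz":0.17,"yaw":0}]}}

```text
time_s: 7.8
position: [0.5128, 0.1829, 0.1948]
tool_rot: [-0.001, 0.72, 0.694, -0.001]
wrist_force: [0.4, -1.7, 7.0]
width: 0.3
grip_force: 28.8
```

```bash
python3 st.py
```

```text
phi -47.2 r 0.0665 s 0.0478 pos [0.5128 0.1829 0.1948] F [ 0.4 -1.7  7. ] w 0.3 q [-0.8   0.12  0.44  1.78 -0.05  1.26 -0.38] 7.8
```

```bash
echo 'HUB=HUB+.0045*(.67*d-.74*l)' >> h.py; python3 st.py; python3 - <<'E'
import numpy as np
p=np.radians(-48+11.25*np.arange(33))
c=np.diff(np.cos(p))*.062/.06;s=np.diff(np.sin(p))*.062/.06
for i in range(32):print(i,np.degrees(p[i+1]).round(1),"dx %.2f dy %.2f dz %.2f"%(.866*c[i],s[i],.5*c[i]))
E
```

```text
phi -47.2 r 0.062 s 0.0478 pos [0.5128 0.1829 0.1948] F [ 0.4 -1.7  7. ] w 0.3 q [-0.8   0.12  0.44  1.78 -0.05  1.26 -0.38] 7.8
0 -36.8 dx 0.12 dy 0.15 dz 0.07
1 -25.5 dx 0.09 dy 0.17 dz 0.05
2 -14.3 dx 0.06 dy 0.19 dz 0.03
3 -3.0 dx 0.03 dy 0.20 dz 0.02
4 8.2 dx -0.01 dy 0.20 dz -0.00
5 19.5 dx -0.04 dy 0.20 dz -0.02
6 30.8 dx -0.07 dy 0.18 dz -0.04
7 42.0 dx -0.10 dy 0.16 dz -0.06
8 53.2 dx -0.13 dy 0.14 dz -0.07
9 64.5 dx -0.15 dy 0.10 dz -0.09
10 75.8 dx -0.16 dy 0.07 dz -0.10
11 87.0 dx -0.17 dy 0.03 dz -0.10
12 98.3 dx -0.18 dy -0.01 dz -0.10
13 109.5 dx -0.17 dy -0.05 dz -0.10
14 120.8 dx -0.16 dy -0.09 dz -0.09
15 132.0 dx -0.14 dy -0.12 dz -0.08
16 143.2 dx -0.12 dy -0.15 dz -0.07
17 154.5 dx -0.09 dy -0.17 dz -0.05
18 165.8 dx -0.06 dy -0.19 dz -0.03
19 177.0 dx -0.03 dy -0.20 dz -0.02
20 188.2 dx 0.01 dy -0.20 dz 0.00
21 199.5 dx 0.04 dy -0.20 dz 0.02
22 210.8 dx 0.07 dy -0.18 dz 0.04
23 222.0 dx 0.10 dy -0.16 dz 0.06
24 233.2 dx 0.13 dy -0.14 dz 0.07
25 244.5 dx 0.15 dy -0.10 dz 0.09
26 255.8 dx 0.16 dy -0.07 dz 0.10
27 267.0 dx 0.17 dy -0.03 dz 0.10
28 278.2 dx 0.18 dy 0.01 dz 0.10
29 289.5 dx 0.17 dy 0.05 dz 0.10
30 300.8 dx 0.16 dy 0.09 dz 0.09
31 312.0 dx 0.14 dy 0.12 dz 0.08
```

Emit:
{"fn": "move_arm", "kwargs": {"commands": [{"claw":1,"dx":0.12,"dy":0.15,"dz":0.07,"yaw":0},{"claw":1,"dx":0.09,"dy":0.17,"dz":0.05,"yaw":0},{"claw":1,"dx":0.06,"dy":0.19,"dz":0.04,"yaw":0},{"claw":1,"dx":0.03,"dy":0.2,"dz":0.01,"yaw":0}]}}

```text
time_s: 8.3
position: [0.5584, 0.1985, 0.1866]
tool_rot: [0.0, 0.721, 0.693, 0.001]
wrist_force: [-2.9, -0.4, 11.8]
width: 0.3
grip_force: 27.5
```

```bash
python3 st.py
```

```text
phi -0.5 r 0.0613 s 0.0494 pos [0.5584 0.1985 0.1866] F [-2.9 -0.4 11.8] w 0.3 q [-0.77  0.23  0.45  1.68 -0.11  1.25 -0.34] 8.3
```

Emit:
{"fn": "move_arm", "kwargs": {"commands": [{"claw":1,"dx":-0.01,"dy":0.2,"dz":0,"yaw":0},{"claw":1,"dx":-0.04,"dy":0.2,"dz":-0.02,"yaw":0},{"claw":1,"dx":-0.07,"dy":0.18,"dz":-0.04,"yaw":0},{"claw":1,"dx":-0.1,"dy":0.16,"dz":-0.06,"yaw":0}]}}

```text
time_s: 8.8
position: [0.6001, 0.1834, 0.1961]
tool_rot: [-0.002, 0.721, 0.693, -0.0]
wrist_force: [-15.6, 0.3, 21.7]
width: 0.296
grip_force: 28.2
```

```bash
python3 st.py
```

```text
phi 42.9 r 0.0614 s 0.0509 pos [0.6001 0.1834 0.1961] F [-15.6   0.3  21.7] w 0.296 q [-0.72  0.31  0.47  1.57 -0.15  1.3  -0.27] 8.8
```

Emit:
{"fn": "move_arm", "kwargs": {"commands": [{"claw":1,"dx":-0.13,"dy":0.14,"dz":-0.07,"yaw":0},{"claw":1,"dx":-0.15,"dy":0.1,"dz":-0.09,"yaw":0}]}}

```text
time_s: 9.05
position: [0.6122, 0.1687, 0.2049]
tool_rot: [-0.004, 0.72, 0.694, -0.0]
wrist_force: [-16.0, 4.3, 16.6]
width: 0.296
grip_force: 28.6
```

```bash
python3 st.py
```

```text
phi 62.6 r 0.0614 s 0.0514 pos [0.6122 0.1687 0.2049] F [-16.    4.3  16.6] w 0.296 q [-0.69  0.32  0.47  1.54 -0.16  1.32 -0.23] 9.05
```

Emit:
{"fn": "move_arm", "kwargs": {"commands": [{"claw":1,"dx":-0.16,"dy":0.05,"dz":-0.1,"yaw":0},{"claw":1,"dx":-0.17,"dy":0.01,"dz":-0.1,"yaw":0},{"claw":1,"dx":-0.18,"dy":-0.03,"dz":-0.1,"yaw":0},{"claw":1,"dx":-0.17,"dy":-0.05,"dz":-0.1,"yaw":0}]}}

```text
time_s: 9.55
position: [0.6148, 0.1281, 0.2285]
tool_rot: [0.001, 0.72, 0.693, 0.005]
wrist_force: [3.7, 6.9, 6.1]
width: 0.299
grip_force: 25.3
```

```bash
python3 st.py
```

```text
phi 107.6 r 0.0616 s 0.0517 pos [0.6148 0.1281 0.2285] F [3.7 6.9 6.1] w 0.299 q [-0.65  0.28  0.5   1.54 -0.14  1.34 -0.18] 9.55
```

Emit:
{"fn": "move_arm", "kwargs": {"commands": [{"claw":1,"dx":-0.16,"dy":-0.09,"dz":-0.09,"yaw":0},{"claw":1,"dx":-0.14,"dy":-0.12,"dz":-0.08,"yaw":0},{"claw":1,"dx":-0.12,"dy":-0.15,"dz":-0.07,"yaw":0},{"claw":1,"dx":-0.09,"dy":-0.17,"dz":-0.05,"yaw":0}]}}

```text
time_s: 10.05
position: [0.5823, 0.0963, 0.2462]
tool_rot: [0.002, 0.721, 0.693, 0.004]
wrist_force: [3.6, 3.6, 7.2]
width: 0.303
grip_force: 25.3
```

```bash
python3 st.py
```

```text
phi 153.9 r 0.0625 s 0.0504 pos [0.5823 0.0963 0.2462] F [3.6 3.6 7.2] w 0.303 q [-0.65  0.19  0.51  1.61 -0.1   1.36 -0.17] 10.05
```

Emit:
{"fn": "move_arm", "kwargs": {"commands": [{"claw":1,"dx":-0.06,"dy":-0.19,"dz":-0.03,"yaw":0},{"claw":1,"dx":-0.03,"dy":-0.2,"dz":-0.02,"yaw":0},{"claw":1,"dx":0.01,"dy":-0.2,"dz":0,"yaw":0},{"claw":1,"dx":0.04,"dy":-0.2,"dz":0.02,"yaw":0}]}}

```text
time_s: 10.55
position: [0.5346, 0.0942, 0.2466]
tool_rot: [0.003, 0.722, 0.692, 0.003]
wrist_force: [29.7, -7.1, 2.3]
width: 0.3
grip_force: 31.0
```

```bash
python3 st.py
```

```text
phi -161.4 r 0.063 s 0.0487 pos [0.5346 0.0942 0.2466] F [29.7 -7.1  2.3] w 0.3 q [-0.69  0.08  0.5   1.72 -0.03  1.35 -0.23] 10.55
```

Emit:
{"fn": "move_arm", "kwargs": {"commands": [{"claw":1,"dx":0.07,"dy":-0.18,"dz":0.04,"yaw":0},{"claw":1,"dx":0,"dy":0,"dz":0,"yaw":0}]}}

```text
time_s: 10.8
position: [0.5345, 0.0942, 0.2466]
tool_rot: [0.013, 0.723, 0.69, 0.011]
wrist_force: [38.1, -7.2, -5.0]
width: 0.301
grip_force: 26.3
```

```bash
python3 st.py
```

```text
phi -161.4 r 0.063 s 0.0488 pos [0.5345 0.0942 0.2466] F [38.1 -7.2 -5. ] w 0.301 q [-0.7   0.05  0.49  1.74 -0.02  1.32 -0.25] 10.8
```

Force is 38 N and the angle did not move, so this is the stop (phi = 198.6°). Now I'll reverse 90°.

Emit:
{"fn": "move_arm", "kwargs": {"commands": [{"claw":1,"dx":-0.07,"dy":0.18,"dz":-0.04,"yaw":0},{"claw":1,"dx":-0.04,"dy":0.2,"dz":-0.02,"yaw":0},{"claw":1,"dx":-0.01,"dy":0.2,"dz":0,"yaw":0},{"claw":1,"dx":0.03,"dy":0.2,"dz":0.02,"yaw":0},{"claw":1,"dx":0.06,"dy":0.19,"dz":0.03,"yaw":0},{"claw":1,"dx":0.09,"dy":0.17,"dz":0.05,"yaw":0},{"claw":1,"dx":0.12,"dy":0.15,"dz":0.07,"yaw":0}]}}

```text
time_s: 11.68
position: [0.6012, 0.1084, 0.2398]
tool_rot: [0.001, 0.721, 0.693, 0.003]
wrist_force: [0.3, 2.2, 15.5]
width: 0.3
grip_force: 29.1
```

Emit:
{"fn": "move_arm", "kwargs": {"commands": [{"claw":1,"dx":0.14,"dy":0.12,"dz":0.08,"yaw":0},{"claw":1,"dx":0.16,"dy":0.09,"dz":0.09,"yaw":0},{"claw":1,"dx":0,"dy":0,"dz":0,"yaw":0},{"claw":1,"dx":0,"dy":0,"dz":0,"yaw":0}]}}

```text
time_s: 12.18
position: [0.6149, 0.1286, 0.2285]
tool_rot: [0.001, 0.72, 0.694, 0.005]
wrist_force: [6.6, 5.1, 9.3]
width: 0.295
grip_force: 28.4
```

```bash
python3 st.py
```

```text
phi 107.2 r 0.0615 s 0.0519 pos [0.6149 0.1286 0.2285] F [6.6 5.1 9.3] w 0.295 q [-0.65  0.29  0.5   1.54 -0.14  1.34 -0.18] 12.175
```

Emit:
{"fn": "move_arm", "kwargs": {"commands": [{"claw":-1,"dx":0,"dy":0,"dz":0,"yaw":0},{"claw":-1,"dx":0,"dy":0,"dz":0,"yaw":0},{"claw":-1,"dx":0,"dy":0,"dz":0,"yaw":0},{"claw":-1,"dx":0,"dy":0,"dz":0,"yaw":0},{"claw":-1,"dx":0,"dy":0,"dz":0,"yaw":0},{"claw":-1,"dx":0,"dy":0,"dz":0,"yaw":0},{"claw":-1,"dx":0,"dy":0,"dz":0,"yaw":0}]}}

```text
time_s: 13.05
position: [0.6119, 0.1253, 0.226]
tool_rot: [0.0, 0.721, 0.693, 0.0]
wrist_force: [-0.4, 1.0, -0.0]
width: 1.001
grip_force: 0.0
```

Emit:
{"fn": "move_arm", "kwargs": {"commands": [{"claw":-1,"dx":0,"dy":0,"dz":-0.4,"yaw":0},{"claw":-1,"dx":0,"dy":0,"dz":-0.6,"yaw":0},{"claw":-1,"dx":0,"dy":0,"dz":-0.7,"yaw":0},{"claw":-1,"dx":0,"dy":0,"dz":0,"yaw":-0.8},{"claw":-1,"dx":0,"dy":0,"dz":0,"yaw":-0.8},{"claw":-1,"dx":0,"dy":0,"dz":0,"yaw":-0.8},{"claw":-1,"dx":0,"dy":0,"dz":0,"yaw":-0.9},{"claw":-1,"dx":0,"dy":0,"dz":0,"yaw":0}]}}

```text
time_s: 14.05
position: [0.6119, 0.1253, 0.328]
tool_rot: [-0.0, 0.624, 0.781, 0.0]
wrist_force: [-0.2, -0.4, 0.1]
width: 0.999
grip_force: 0.0
```

```bash
python3 - <<'E'
from h import *
q,R,o=tool();print(q,R.round(3),o["wrist_force"],o["qpos"].round(2))
print(rel([.4875,.262,.104]))
t=cap("top");m=cv2.cvtColor(t["color"],cv2.COLOR_RGB2HSV)
o_=cv2.inRange(m,(5,150,120),(18,255,255));o_[:,:250]=0;o_[:,340:]=0;o_[:170]=0;o_[260:]=0
print("orange",np.argwhere(o_).mean(0)[::-1],o_.sum()/255)
E
```

```text
[0.61189818 0.12529077 0.32799398] [[-0.221  0.975  0.   ]
 [ 0.975  0.221  0.   ]
 [ 0.     0.    -1.   ]] [-0.20875257 -0.35396309  0.062715  ] [-0.63  0.25  0.48  1.38 -0.12  1.54  0.07]
[ 2.68051869 -1.51768414  3.73343971]
orange [287.06666667 189.93333333] 15.0
```

Emit:
{"fn": "move_arm", "kwargs": {"commands": [{"claw":-1,"dx":0.67,"dy":-0.38,"dz":0,"yaw":0},{"claw":-1,"dx":0.67,"dy":-0.38,"dz":0,"yaw":0},{"claw":-1,"dx":0.67,"dy":-0.38,"dz":0,"yaw":0},{"claw":-1,"dx":0.67,"dy":-0.38,"dz":0,"yaw":0},{"claw":-1,"dx":0,"dy":0,"dz":0.8,"yaw":0},{"claw":-1,"dx":0,"dy":0,"dz":0.8,"yaw":0},{"claw":-1,"dx":0,"dy":0,"dz":0.7,"yaw":0},{"claw":-1,"dx":0,"dy":0,"dz":0,"yaw":0}]}}

```text
time_s: 15.1
position: [0.4851, 0.2606, 0.1869]
tool_rot: [-0.001, 0.624, 0.781, -0.003]
wrist_force: [0.3, -0.3, 0.6]
width: 0.998
grip_force: 0.0
```

```bash
python3 - <<'E'
from h import *
q,R,o=tool();print(q,o["wrist_force"]);print(rel([.4875,.262,.104]))
a=cap("scene")["color"][150:270,290:430,::-1];cv2.imwrite("pics/w1.png",cv2.resize(a,None,fx=5,fy=5,interpolation=cv2.INTER_CUBIC))
E
```

```text
[0.48513912 0.26057425 0.18687969] [ 0.3247031  -0.3027835   0.55362832]
[0.01819067 0.05232668 1.38098209]
```

View pics/w1.png

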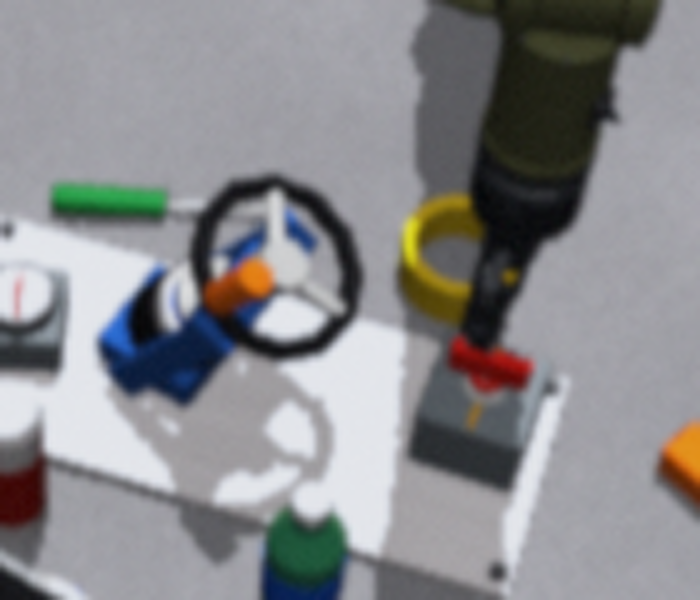

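The crank handle now lies towards the far side at (240,285), the gripper is over the red wing at (490,362), and the bystanders look undisturbed. I'll descend and grip.

Emit:
{"fn": "move_arm", "kwargs": {"commands": [{"claw":-1,"dx":0,"dy":0,"dz":0.4,"yaw":0},{"claw":-1,"dx":0,"dy":0,"dz":0.4,"yaw":0},{"claw":-1,"dx":0,"dy":0,"dz":0.4,"yaw":0},{"claw":-1,"dx":0,"dy":0,"dz":0.2,"yaw":0},{"claw":-1,"dx":0,"dy":0,"dz":0,"yaw":0}]}}

```text
time_s: 15.78
position: [0.4878, 0.2621, 0.1068]
tool_rot: [0.0, 0.624, 0.782, 0.0]
wrist_force: [0.4, -0.4, 0.7]
width: 1.001
grip_force: 0.0
```

Emit:
{"fn": "move_arm", "kwargs": {"commands": [{"claw":1,"dx":0,"dy":0,"dz":0,"yaw":0},{"claw":1,"dx":0,"dy":0,"dz":0,"yaw":0},{"claw":1,"dx":0,"dy":0,"dz":0,"yaw":0},{"claw":1,"dx":0,"dy":0,"dz":0,"yaw":0},{"claw":1,"dx":0,"dy":0,"dz":0,"yaw":0},{"claw":1,"dx":0,"dy":0,"dz":0,"yaw":0},{"claw":1,"dx":0,"dy":0,"dz":0,"yaw":0},{"claw":1,"dx":0,"dy":0,"dz":0,"yaw":0}], "force": 60}}

```text
time_s: 16.77
position: [0.4867, 0.2618, 0.1058]
tool_rot: [-0.0, 0.624, 0.782, -0.0]
wrist_force: [-4.5, 0.5, 2.7]
width: 0.153
grip_force: 61.1
```

```bash
python3 - <<'E'
from h import *
q,R,o=tool();print(q,R[:2,1],o["wrist_force"],o["torque"],o["width"],o["grip_force"],o["qpos"].round(2))
E
```

```text
[0.48671341 0.26180233 0.10578625] [0.97496522 0.22235455] [-4.47722886  0.51278199  2.67659255] [-0.14852048  0.9075122   0.07712979] 0.15267565362978017 61.06273949146271 [-0.85  0.22  0.35  1.86 -0.08  1.08 -0.25]
```

Emit:
{"fn": "move_arm", "kwargs": {"commands": [{"claw":1,"dx":0,"dy":0,"dz":0.1,"yaw":0},{"claw":1,"dx":0,"dy":0,"dz":0.1,"yaw":0},{"claw":1,"dx":0,"dy":0,"dz":0.05,"yaw":0},{"claw":1,"dx":0,"dy":0,"dz":0,"yaw":0},{"claw":1,"dx":0,"dy":0,"dz":0,"yaw":0}]}}

```text
time_s: 17.4
position: [0.487, 0.262, 0.0952]
tool_rot: [-0.001, 0.624, 0.782, 0.0]
wrist_force: [-14.1, -5.9, 29.0]
width: 0.151
grip_force: 65.1
```

Fully down (10.6 mm, 29 N). Turn clockwise.

Emit:
{"fn": "move_arm", "kwargs": {"commands": [{"claw":1,"dx":0,"dy":0,"dz":0,"yaw":1},{"claw":1,"dx":0,"dy":0,"dz":0,"yaw":1},{"claw":1,"dx":0,"dy":0,"dz":0,"yaw":1},{"claw":1,"dx":0,"dy":0,"dz":0,"yaw":1},{"claw":1,"dx":0,"dy":0,"dz":0,"yaw":1},{"claw":1,"dx":0,"dy":0,"dz":0,"yaw":1},{"claw":1,"dx":0,"dy":0,"dz":0,"yaw":1}]}}

```text
time_s: 18.27
position: [0.4855, 0.262, 0.0951]
tool_rot: [-0.002, 0.816, 0.578, -0.002]
wrist_force: [-17.7, -7.0, 34.9]
width: 0.15
grip_force: 65.7
```

```bash
cat > wst.py <<'E'
from h import *
q,R,o=tool();print(q.round(4),"turned",np.degrees(np.arctan2(.2223,.975)-np.arctan2(R[1,1],R[0,1])).round(1),o["wrist_force"].round(1),o["torque"].round(2),o["width"],o["grip_force"],o["qpos"].round(2),o["time_s"])
E
python3 wst.py
```

```text
[0.4855 0.262  0.0951] turned 32.2 [-17.7  -7.   34.9] [-1.5   4.09  0.09] 0.14990398244732514 65.6554627418518 [-0.91  0.23  0.42  1.87 -0.11  1.06 -0.79] 18.275
```

Emit:
{"fn": "move_arm", "kwargs": {"commands": [{"claw":1,"dx":0,"dy":0,"dz":0,"yaw":1},{"claw":1,"dx":0,"dy":0,"dz":0,"yaw":1},{"claw":1,"dx":0,"dy":0,"dz":0,"yaw":1},{"claw":1,"dx":0,"dy":0,"dz":0,"yaw":1},{"claw":1,"dx":0,"dy":0,"dz":0,"yaw":1},{"claw":1,"dx":0,"dy":0,"dz":0,"yaw":1},{"claw":1,"dx":0,"dy":0,"dz":0,"yaw":1}]}}

```text
time_s: 19.15
position: [0.4842, 0.2628, 0.0951]
tool_rot: [-0.002, 0.944, 0.33, -0.003]
wrist_force: [-21.3, -6.3, 37.3]
width: 0.152
grip_force: 65.9
```

Emit:
{"fn": "move_arm", "kwargs": {"commands": [{"claw":1,"dx":0,"dy":0,"dz":0,"yaw":1},{"claw":1,"dx":0,"dy":0,"dz":0,"yaw":1},{"claw":1,"dx":0,"dy":0,"dz":0,"yaw":1},{"claw":1,"dx":0,"dy":0,"dz":0,"yaw":1},{"claw":1,"dx":0,"dy":0,"dz":0,"yaw":1},{"claw":1,"dx":0,"dy":0,"dz":0,"yaw":0.6},{"claw":1,"dx":0,"dy":0,"dz":0,"yaw":0},{"claw":1,"dx":0,"dy":0,"dz":0,"yaw":0}]}}

```text
time_s: 20.15
position: [0.4836, 0.2638, 0.0951]
tool_rot: [-0.002, 0.993, 0.115, -0.004]
wrist_force: [-22.5, -4.5, 37.3]
width: 0.154
grip_force: 66.3
```

```bash
python3 wst.py
```

```text
[0.4836 0.2638 0.0951] turned 89.7 [-22.5  -4.5  37.3] [-1.08  5.    0.41] 0.154467996774028 66.27101540565491 [-1.02  0.25  0.55  1.87 -0.15  1.07 -1.76] 20.15
```

Emit:
{"fn": "move_arm", "kwargs": {"commands": [{"claw":1,"dx":0,"dy":0,"dz":0,"yaw":0.5},{"claw":1,"dx":0,"dy":0,"dz":0,"yaw":0},{"claw":1,"dx":0,"dy":0,"dz":-0.05,"yaw":0},{"claw":1,"dx":0,"dy":0,"dz":-0.05,"yaw":0},{"claw":1,"dx":0,"dy":0,"dz":-0.05,"yaw":0},{"claw":1,"dx":0,"dy":0,"dz":0,"yaw":0}]}}

```text
time_s: 20.9
position: [0.4833, 0.2638, 0.0999]
tool_rot: [-0.001, 0.995, 0.096, -0.003]
wrist_force: [-13.1, 0.7, 8.8]
width: 0.155
grip_force: 65.9
```

```bash
python3 wst.py
```

```text
[0.4833 0.2638 0.0999] turned 91.8 [-13.1   0.7   8.8] [0.14 2.67 1.03] 0.1553058294344082 65.91387033462524 [-1.03  0.24  0.55  1.87 -0.15  1.08 -1.8 ] 20.9
```

Emit:
{"fn": "move_arm", "kwargs": {"commands": [{"claw":-1,"dx":0,"dy":0,"dz":0,"yaw":0},{"claw":-1,"dx":0,"dy":0,"dz":0,"yaw":0},{"claw":-1,"dx":0,"dy":0,"dz":0,"yaw":0},{"claw":-1,"dx":0,"dy":0,"dz":0,"yaw":0},{"claw":-1,"dx":0,"dy":0,"dz":0,"yaw":0},{"claw":-1,"dx":0,"dy":0,"dz":0,"yaw":0},{"claw":-1,"dx":0,"dy":0,"dz":0,"yaw":0},{"claw":-1,"dx":0,"dy":0,"dz":-0.2,"yaw":0}]}}

```text
time_s: 21.9
position: [0.4866, 0.2614, 0.1116]
tool_rot: [0.001, 0.996, 0.093, -0.001]
wrist_force: [-0.2, -0.2, -0.2]
width: 1.002
grip_force: 0.0
```

Emit:
{"fn": "move_arm", "kwargs": {"commands": [{"claw":-1,"dx":0,"dy":0,"dz":-0.6,"yaw":0},{"claw":-1,"dx":0,"dy":0,"dz":-0.8,"yaw":0},{"claw":-1,"dx":0,"dy":0,"dz":-0.8,"yaw":0},{"claw":-1,"dx":0,"dy":0,"dz":-0.8,"yaw":0},{"claw":-1,"dx":-0.8,"dy":0,"dz":-0.6,"yaw":0},{"claw":-1,"dx":0,"dy":0,"dz":0,"yaw":0},{"claw":-1,"dx":0,"dy":0,"dz":0,"yaw":0}]}}

```text
time_s: 22.78
position: [0.4403, 0.2527, 0.3282]
tool_rot: [-0.0, 0.996, 0.093, 0.0]
wrist_force: [0.1, -0.4, -0.6]
width: 0.994
grip_force: 0.0
```

```bash
python3 - <<'E'
from h import *
print(tool()[2]["wrist_force"],tool()[0])
a=cap("scene")["color"][150:270,270:410,::-1];cv2.imwrite("pics/f.png",cv2.resize(a,None,fx=5,fy=5,interpolation=cv2.INTER_CUBIC))
E
```

```text
[ 0.05168826 -0.40765608 -0.56402679] [0.44027368 0.25272644 0.32819095]
```

View pics/f.png

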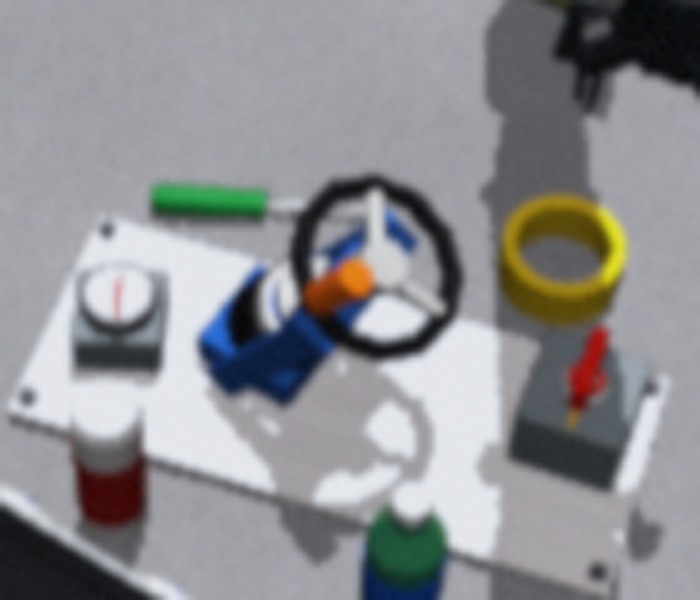

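The wing at (588,375) lies along the yellow line. The wheel is where I left it and the bystanders look undisturbed. The gripper is clear, so I'm handing in.

```bash
python3 -c "
from plant import arm
print(arm.close_job())"
```

```text
the job is handed in; nothing more can be done
None
```

I wound the wheel hard to its stop and backed it off about 91°; I then pressed the wing stud down, turned it about 92° and released it lying along the yellow line, and handed the job in at about 23 s, but it returned no verdict.

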